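# Feed a test cassette into the bench reader with the push stick

### The job

Take the push stick from its tray and with its tip push the used test cassette along the guide channel into the reader, past the springy catch, until it is fully home against the stop; keep it pressed there, gently but definitely, for a second so that it seats (the stop sits out of sight, so feel for it). Do not touch the cassette with the gripper (it is contaminated) and do not press hard on it. Then lay the stick back in its tray and leave the other things on the bench alone.

Things in the scene. Friction and masses are not known exactly. Their poses are not given: they have to be found in the camera images.
- reader: bench-top cassette reader, fixed, white casing 166 mm long, 170 wide, 96 high, with a grey apron before it. Origin: on the bench, on the channel's centre line, at the casing's front face where the bay opens; x = feed direction (into the casing), z up. Apron and channel floor are one flat level 22 mm above the bench from x = -210 mm on, 84 mm wide before the casing
- lane_mouth (a point): middle of the guide's wide mouth, on the channel floor, reader x = -72 mm. Flares narrow the lane from 52 mm here to 24 mm at x = -38 mm; from there to the stop the channel is 24 mm wide, walls 10 mm high; the bay behind x = 0 is roofed 10 mm above its floor. The rigid stop inside is adjustable: hidden somewhere from x = 52 to 66 mm, not given, to be found by feel
- catch (a joint): sprung steel catch in the channel's +y wall. 0 m = out, its tip 5 mm into the channel; grows (at most 0.009) as a passing cassette presses it back, 3 to 5 mm. The tip sits 73.5 mm before the stop, so 3.5 mm behind a cassette that is home. Its 25 degree ramp takes 2 to 6 N as the cassette's nose opens it; then it drags with 1 to 2 N along the side, and springs out behind the tail
- cassette: white plastic test cassette, 70 x 22 x 7 mm, 20 g, with a window and a round well on top. Origin: centre of its underside; x along its length. Starts flat on the apron before the flares, nearly in line; at home its origin is 35 mm short of the stop. The stick must not press on it with over 20 N (slow down for flares and stop); to seat it keep 5 to 15 N on it against the stop for a second
- push_stick: grey plastic push stick, 60 g: handle block 60 mm long, 16 wide, 24 high, and ahead of it a flat blade 12 mm wide, 8 high, its tip 140 mm ahead of the origin; both undersides level. Origin: underside, below the handle's middle; x towards the tip. Grip the handle from above across its 16 mm
- stick_tip (a point): centre of the blade's end face, 140 mm ahead of the stick's origin and 4 mm above its underside
- stick_mid (a point): middle of the stick's length, 55 mm ahead of its origin, 4 mm above its underside
- tray: shallow steel tray, fixed, 270 x 130 mm outside, walls 4 mm thick and 14 mm high, inner floor 4 mm above the bench. Origin: centre of its underside on the bench; x along its length. The stick lies in it at the start and must be back in it at the end
- specimen_jar: closed specimen jar, 54 mm diameter, 60 mm high, origin under its centre; bystander
- cell_counter: green tally counter with knobs, 190 x 90 x 60 mm, origin under its centre; bystander
- tube_rack: white rack of tubes, 60 x 160 x 88 mm, origin under its centre; bystander

How it is judged (in metres and radians):
On the way, in this order (a step that is already met when the one before it is completed fails the run):
1. the push stick is lifted out of its tray (z of push_stick in the frame of tray above 0.02 m), for 0.1 s.
2. with the cassette past the catch (catch sprung out behind it), the stick keeps it pressed against the stop, with more than 4 N and at rest, for half a second (x of cassette in the frame of reader above 0.0155 m and value of joint catch below 0.0015 m and linear speed of cassette below 0.005 m/s and contact force between push_stick and cassette above 4 N), for 0.5 s.
At the end, for the whole second after the job is handed in: Cassette still in the bay, flat and in line (0.08 rad), with the catch sprung out behind it (under 1.5 mm pressed in); stick released, still, flat on its tray's floor right side up, its middle within 60 mm of the tray's centre along each tray axis (x of cassette in the frame of reader above 0.015 m and z of cassette in the frame of reader below 0.025 m and angle between the x axis of cassette and the x axis of reader, either way round below 0.08 rad and value of joint catch below 0.0015 m and linear speed of each of cassette, push_stick below 0.01 m/s and x of stick_mid in the frame of tray between -0.06 and 0.06 m and y of stick_mid in the frame of tray between -0.06 and 0.06 m and z of push_stick in the frame of tray below 0.009 m and angle between push_stick's own z axis and vertical below 0.08 rad); the robot touches nothing.
It fails at once if the stick presses on the cassette with more than 20 N (contact force between push_stick and cassette above 20 N).
It fails at once if the gripper or arm touches the cassette (contact force between any of the fingers, the arm and cassette above 0.3 N).
It fails at once if a bystander is pushed more than 20 mm (distance of any of specimen_jar, cell_counter, tube_rack from where it was at the start of the episode above 0.02 m).
It also fails if it takes over 58 s, if anything falls off the work surface, if the arm or the gripper's body presses on something with over 40 N, if the wrist force passes 120 N, or if a joint passes its speed limit or range.

### The arm

A 6-joint arm with a two-finger parallel gripper is mounted at the origin on the work surface. World frame = base frame: x ahead of the robot, y to its left, z up, the work surface at z = 0. Lengths are in m, angles in degrees, forces in N, time in s.
With the tool pointing down it reaches from about 0.425 to 0.95 m from the base axis. Payload 14.7 kg.
Tool frame: the origin (TCP) lies midway between the tips of the shut fingers; the grasp point (between the pads) lies 19 mm behind it (robot.grasp_offset is the distance from the TCP to the grasp point, in m); z points along the fingers, y is the line along which they close (so a half turn about z gives the same grasp; the last joint's range is limited). The gripper opens to 85 mm and grips with 20 to 120 N. Pads are 22 mm wide; open, the fingers measure 114 mm over their backs; the gripper's body (76 mm by 85 mm) begins 54 mm behind the grasp point. The pads swing forward as they close: fully open they stand 13 mm farther back than shut.
Start: joints at [71.929, 27.513, 91.461, -0, 61.026, -2.67], TCP at [0.173, 0.627, 0.231] pointing down, gripper open.
Joint ranges: [-157.49, 157.49], [-46.99, 117.5], [13.45, 153.17], [-89.5, 269.5], [5.16, 153.95], [-167.48, 167.48]. Speed limits (degrees/s): [108.29, 108.29, 136.94, 172.46, 172.46, 172.46].

### API

Orientations are given as a 3x3 rotation matrix whose columns are the frame's x, y, z axes.
In Python, from cell import status, vision, robot gives the robot as it stands.
- The arm moves only by the shell command python3 -m inch 'ROWS' [FORCE]. ROWS is JSON, a list of rows, each an object with "fingers": the opening, from 0 (shut) to 1 (fully open); "xyz": the shift along the tool's x, y, z in mm, a list of three; "roll": the turn about the tool's z in degrees. A call has 1 to 20 rows; each row is the pose to reach, as a shift and turn from the pose commanded when the call began, along the tool's axes at that moment; what a row does not reach only later rows make up. A row lasts 1/8 s, in which the tool goes at most 62.5 mm and 10.7 degrees, less where a joint would pass 70% of its speed; a pose out of reach is approached as far as the arm can. A call with a gripper value outside its range is refused whole. The fingers move at their own pace and stop on an object; FORCE is the grip in N (left out, the last holds). Time passes only in rows, so rows that repeat a pose let the fingers close. It gives the time, the measured TCP pose, the force, the opening and the grip force at its end, in the units of the state.
- status.get_state(): the state, without advancing time (a new reading comes with each control period).
- vision.get_image(name): name is "scene" or "top" or "wrist"; returns a dict with "frame" (420x560x3 uint8, red, green, blue), "vertical_fov" (degrees; the focal length in pixels is half the picture's height over the tangent of half this angle, whatever the lens; pixels are square), "cx", "cy" (the principal point, pixels), "k1" (the pictures are not rectified: a ray, as slopes to the right and down, at radius r is drawn at 1 + k1 r^2 times it, then the intrinsics apply), "camera_from_world" (4x4, takes a point from world to camera coordinates). Camera axes: x right, y down, z forward; pixel columns grow to the right and rows downward; lengths in m; the calibration is good to about 2 mm. A picture is of the moment at which its call begins. There is no depth.
- robot.sign_off(): hands the job in; it is judged then, once.
The state is a dict: "time": time; "q": joint angles; "dq": joint speeds; "tau": joint torques, N m; "ee_pos": TCP position; "ee_rot": TCP orientation; "ft_force": force on the tool from outside, world axes, zero at the start; "moment": the same for the moment, N m; "opening": finger opening in m; "grasp_force": force on a finger pad.
Only numpy, scipy, OpenCV 4.12 (cv2) and the standard library are available. Lean on these libraries where they do the work, as an engineer would, in place of code of your own. Each camera call takes 0.05 s, during which the arm holds its last target. There are 200 camera calls.

## Working session

There is one attempt and no reset: what is moved stays moved. The work goes in short steps, Python scripts to look and compute and a shell command to move; the robot and the scene stay as the last step left them, time stands still between calls to the robot, and variables do not carry over. Pictures are saved under pics/ and viewed, at most 10 in all, crops included, and the job is handed in when it is done.

```bash
ls; mkdir -p pics; cat > h.py <<'E'
import numpy as np, cv2
from cell import status, vision, robot
def grab(n):
    d=vision.get_image(n); d['frame']=np.asarray(d['frame'],np.uint8); np.save('pics/%s.npy'%n,d,allow_pickle=True); return d
def load(n): return np.load('pics/%s.npy'%n,allow_pickle=True).item()
def K(d):
    f=d['frame'].shape[0]/2/np.tan(np.radians(d['vertical_fov'])/2)
    return np.array([[f,0,d['cx']],[0,f,d['cy']],[0,0,1]]), np.array([d['k1'],0,0,0,0.])
def ray(d,uv):
    k,D=K(d); p=cv2.undistortPoints(np.array(uv,float).reshape(-1,1,2),k,D).reshape(-1,2)
    T=np.array(d['camera_from_world']); R=T[:3,:3]; o=-R.T@T[:3,3]
    return o,np.c_[p,np.ones(len(p))]@R
def onz(d,uv,z):
    o,r=ray(d,uv); return o+r*((z-o[2])/r[:,2])[:,None]
def proj(d,P):
    k,D=K(d);T=np.array(d['camera_from_world']); return cv2.projectPoints(np.array(P,float).reshape(-1,1,3),cv2.Rodrigues(T[:3,:3])[0],T[:3,3],k,D)[0].reshape(-1,2)
def save(d,n): cv2.imwrite('pics/'+n,d['frame'][:,:,::-1])
E
python3 - <<'E'
from h import *
for n in('top','scene'):
    d=grab(n); save(d,n+'0.png')
    T=np.array(d['camera_from_world']);print(n,-T[:3,:3].T@T[:3,3],d['vertical_fov'],d['k1'])
s=status.get_state();print(s['time'],s['ee_pos'],s['ee_rot'],s['ft_force'])
E
```

```text
pics
top [0.45845211 0.05005057 1.29258972] 53.73539352973465 -0.032288831227366074
scene [1.02787733 0.4821369  1.09437576] 44.56595990755552 0.0605820161228887
0.1 [0.17247944 0.6263356  0.23073519] [[-9.64100599e-01  2.65537040e-01 -3.39995850e-04]
 [ 2.65537249e-01  9.64100091e-01 -9.91711322e-04]
 [ 6.44539418e-05 -1.04639104e-03 -9.99999450e-01]] [ 0.36165559 -0.01542945  0.449918  ]
```

View pics/top0.png

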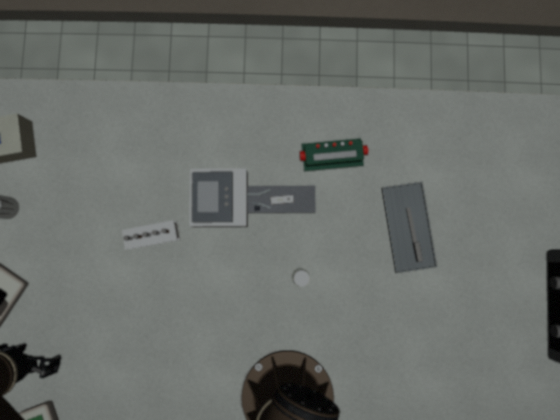

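View pics/scene0.png

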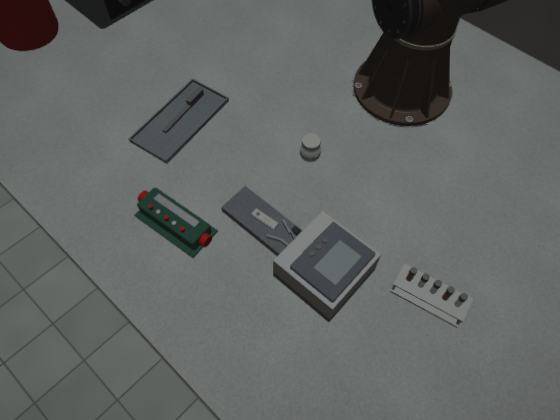

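The top view shows the reader at about (220,198), with its apron extending right to x≈315 and the cassette near (282,200). The tray is at about (409,227), with the stick's handle at (417,248) and its tip near (407,208). The jar is at (301,277) and the counter at (335,154). I'll enlarge crops next.

```bash
python3 - <<'E'
from h import *
d=load('top')
f=d['frame'][:,:,::-1]
a=cv2.resize(f[160:240,180:325],None,fx=5.5,fy=5.5,interpolation=cv2.INTER_CUBIC)
b=cv2.resize(f[175:280,370:445],None,fx=5.5,fy=5.5,interpolation=cv2.INTER_CUBIC)
cv2.imwrite('pics/c1.png',cv2.convertScaleAbs(a,alpha=1.4)); 
d2=load('scene');f2=d2['frame'][:,:,::-1]
c=cv2.resize(f2[175:290,210:330],None,fx=5,fy=5,interpolation=cv2.INTER_CUBIC)
cv2.imwrite('pics/c2.png',cv2.convertScaleAbs(c,alpha=1.4))
P=onz(d,[[417,250],[407,207],[382,188],[421,183],[436,266],[395,272]],0.014);print(P.round(3))
print(onz(d,[[248,187],[314,186],[315,213],[248,213],[271,200],[294,199]],0.022).round(3))
E
```

```text
[[ 0.453 -0.391  0.014]
 [ 0.585 -0.359  0.014]
 [ 0.642 -0.281  0.014]
 [ 0.662 -0.403  0.014]
 [ 0.405 -0.45   0.014]
 [ 0.383 -0.323  0.014]]
[[ 0.632  0.136  0.022]
 [ 0.641 -0.068  0.022]
 [ 0.558 -0.073  0.022]
 [ 0.552  0.133  0.022]
 [ 0.594  0.064  0.022]
 [ 0.599 -0.007  0.022]]
```

View pics/c1.png

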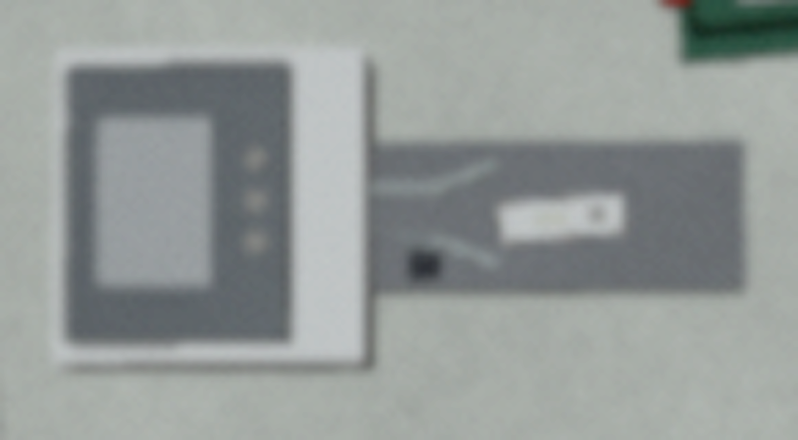

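View pics/c2.png

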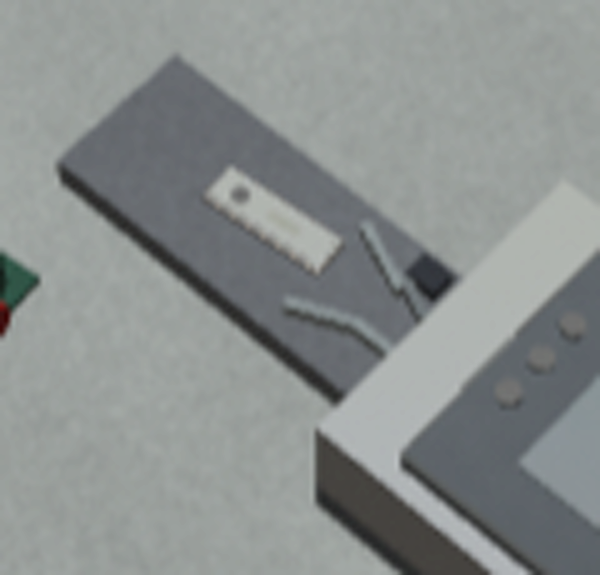

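Crop c1 shows the apron from (375,140) to (745,290), the flares ending near (497,165) and (497,265), and the catch block at (425,265). The cassette runs from (500,220) to (625,212) and is skewed by a few degrees. Next I'll hover over the apron and look with the wrist camera.

```bash
python3 -m inch '[{"fingers":1,"xyz":[-45,-40,-100],"roll":10},{"fingers":1,"xyz":[-90,-80,-100],"roll":20},{"fingers":1,"xyz":[-135,-120,-100],"roll":30},{"fingers":1,"xyz":[-180,-160,-100],"roll":40},{"fingers":1,"xyz":[-225,-200,-100],"roll":50},{"fingers":1,"xyz":[-270,-240,-100],"roll":60},{"fingers":1,"xyz":[-315,-280,-100],"roll":70},{"fingers":1,"xyz":[-360,-320,-100],"roll":71.6},{"fingers":1,"xyz":[-405,-360,-100],"roll":71.6},{"fingers":1,"xyz":[-450,-400,-100],"roll":71.6},{"fingers":1,"xyz":[-495,-440,-100],"roll":71.6},{"fingers":1,"xyz":[-540,-480,-100],"roll":71.6},{"fingers":1,"xyz":[-579,-520,-100],"roll":71.6},{"fingers":1,"xyz":[-579,-520,-100],"roll":71.6},{"fingers":1,"xyz":[-579,-520,-100],"roll":71.6}]'
python3 - <<'E'
from h import *
d=grab('wrist');save(d,'w1.png');T=np.array(d['camera_from_world']);print(-T[:3,:3].T@T[:3,3],T[:3,:3].round(3),d['vertical_fov'])
E
```

```text
time: 1.98
ee_pos: [0.5924, -0.0286, 0.3308]
ee_rot: [[-0.051, 0.999, -0.001], [0.999, 0.051, 0.0], [0.0, -0.001, -1.0]]
ft_force: [0.2, 0.6, 0.4]
opening: 0.0854
grasp_force: 0.0
[0.58828621 0.05362522 0.47340474] [[ 0.999  0.052 -0.001]
 [ 0.049 -0.947  0.319]
 [ 0.016 -0.318 -0.948]] 63.95569980583598
```

View pics/w1.png

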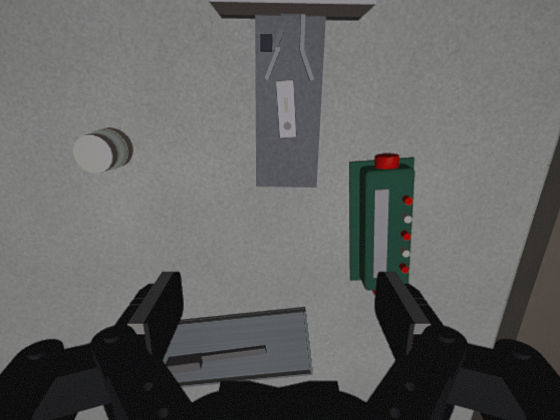

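The wrist view shows the cassette at (287,110), its well toward the bottom, the apron at columns 256–325 ending at row 186, the flares at rows 45–80 and the catch block at (266,42). The stick lies in the tray with its handle near (185,360) and its tip at (266,349). Now I'll measure these.

```bash
cat > m.py <<'E'
from h import *
def linefit(P):
    c=P.mean(0);u,s,v=np.linalg.svd(P-c);return c,v[0]
def warp(d,z,x0,x1,y0,y1,s):  # rectified patch at height z: row<-x desc, col<-y desc, s px per m
    h,w=int((x1-x0)*s),int((y1-y0)*s)
    j,i=np.meshgrid(np.arange(w),np.arange(h)); P=np.stack([x1-i/s,y1-j/s,np.full(i.shape,z)],-1).reshape(-1,3)
    m=proj(d,P).astype(np.float32).reshape(h,w,2); return cv2.remap(d['frame'],m[...,0],m[...,1],cv2.INTER_CUBIC)
def rect(mask,x1,y1,s):
    c=max(cv2.findContours(mask,cv2.RETR_EXTERNAL,cv2.CHAIN_APPROX_NONE)[0],key=cv2.contourArea)
    b=cv2.boxPoints(cv2.minAreaRect(c)); return np.c_[x1-b[:,1]/s,y1-b[:,0]/s],cv2.contourArea(c)/s/s*1e6
E
python3 - <<'E'
from m import *
s=2000
for n in('wrist','top'):
    d=load(n)
    w=warp(d,.029,.54,.66,-.04,.085,s); g=w.min(2)
    t,m=cv2.threshold(cv2.GaussianBlur(g,(5,5),0),0,255,cv2.THRESH_OTSU);
    m=cv2.morphologyEx(m,cv2.MORPH_OPEN,np.ones((17,17)))
    b,a=rect(m,.66,.085,s); print(n,'cass',b.mean(0).round(4),a,b.round(4).tolist())
    w=warp(d,.022,.52,.68,-.09,.12,s); g=cv2.GaussianBlur(w.max(2),(7,7),0)
    t,_=cv2.threshold(g,0,255,cv2.THRESH_OTSU)
    # apron side edges: for columns away from cassette & flares y in(-.065,-.03)
    up,dn=[],[]
    for y in np.arange(-.065,.0,.004) :
        col=g[:,int((.12-y)*s)].astype(float); k=np.abs(np.gradient(col)); mid=int((.68-.597)*s)
        up.append([.68-np.argmax(k[:mid-50])/s,y]); dn.append([.68-(mid+50+np.argmax(k[mid+50:]))/s,y])
    en=[]
    for x in np.arange(.57,.63,.005):
        r=g[int((.68-x)*s)].astype(float); k=np.abs(np.gradient(r)); a0=int((.12+.05)*s); en.append([x,.12-(a0+np.argmax(k[a0:]))/s])
    up,dn,en=map(np.array,(up,dn,en)); 
    print('up',np.median(up[:,0]),np.polyfit(up[:,1],up[:,0],1),'dn',np.polyfit(dn[:,1],dn[:,0],1),'end',np.polyfit(en[:,0],en[:,1],1))
    cv2.imwrite('pics/wp_%s.png'%n,w[:,:,::-1])
    w=warp(d,.012,.36,.68,-.47,-.26,1500); cv2.imwrite('pics/tr_%s.png'%n,w[:,:,::-1])
a=cv2.imread('pics/wp_wrist.png');b=cv2.imread('pics/tr_wrist.png')
c=np.zeros((480,800,3),np.uint8);a=cv2.resize(a,(420,320));c[:320,:420]=a;c[:480,440:755]=b;cv2.imwrite('pics/mix.png',c)
E
```

```text
wrist cass [0.551  0.0228] 2352.75 [[0.5404999852180481, 0.08500000089406967], [0.5615000128746033, 0.08500000089406967], [0.5615000128746033, -0.039500001817941666], [0.5404999852180481, -0.039500001817941666]]
up 0.645 [-0.03615196  0.64395404] dn [-0.0278799   0.56025643] end [ 0.03461538 -0.08969231]
top cass [0.6495 0.0228] 2412.625 [[0.6600000262260437, 0.08500000089406967], [0.6600000262260437, -0.039500001817941666], [0.6389999985694885, -0.039500001817941666], [0.6389999985694885, 0.08500000089406967]]
up 0.6435000000000001 [-0.02757353  0.64247243] dn [-0.03400735  0.55593658] end [ 0.02692308 -0.08726923]Traceback (most recent call last):
  File "<stdin>", line 24, in <module>
ValueError: could not broadcast input array from shape (480,314,3) into shape (480,315,3)
```

```bash
python3 - <<'E'
from m import *
s=2000
for n in('wrist','top'):
    d=load(n)
    w=warp(d,.029,.57,.63,-.04,.075,s); g=w.min(2)
    m=cv2.threshold(cv2.GaussianBlur(g,(5,5),0),0,255,cv2.THRESH_OTSU)[1]
    m=cv2.morphologyEx(cv2.morphologyEx(m,cv2.MORPH_CLOSE,np.ones((9,9))),cv2.MORPH_OPEN,np.ones((25,25)))
    b,a=rect(m,.63,.075,s); print(n,'cass',b.mean(0).round(4),a,b.round(4).tolist())
a=cv2.imread('pics/wp_wrist.png');b=cv2.imread('pics/tr_wrist.png')
c=np.zeros((500,800,3),np.uint8);a=cv2.resize(a,(420,320));c[:320,:420]=a;c[:b.shape[0],440:440+b.shape[1]]=b;cv2.imwrite('pics/mix.png',cv2.convertScaleAbs(c,alpha=1.5))
E
```

```text
wrist cass [0.5972 0.0426] 1007.8750000000001 [[0.6049000024795532, 0.06960000097751617], [0.6110000014305115, 0.018200000748038292], [0.5896000266075134, 0.015699999406933784], [0.5835000276565552, 0.06710000336170197]]
top cass [0.5969 0.0311] 1526.625 [[0.6047000288963318, 0.06719999760389328], [0.6128000020980835, -0.002300000051036477], [0.5891000032424927, -0.005100000184029341], [0.5809999704360962, 0.06449999660253525]]
```

View pics/mix.png

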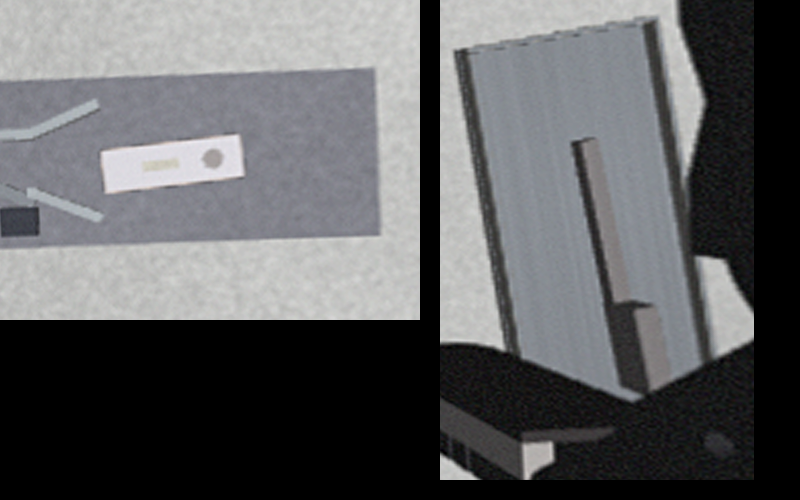

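The left patch shows the cassette's corners at (101,152), (106,192), (244,176) and (240,135), and the right patch shows the stick's tip at about (590,139). The cassette's tail is near the centre line and its yaw is about 5° off. Next I'll hover above the handle.

```bash
python3 -m inch '[{"fingers":1,"xyz":[-45,-21,10],"roll":10},{"fingers":1,"xyz":[-90,-42,20],"roll":20},{"fingers":1,"xyz":[-135,-63,40],"roll":30},{"fingers":1,"xyz":[-180,-84,60],"roll":40},{"fingers":1,"xyz":[-225,-105,80],"roll":50},{"fingers":1,"xyz":[-270,-126,100],"roll":60},{"fingers":1,"xyz":[-315,-147,115],"roll":70},{"fingers":1,"xyz":[-347,-161,130],"roll":80},{"fingers":1,"xyz":[-347,-161,130],"roll":82.4},{"fingers":1,"xyz":[-347,-161,130],"roll":82.4},{"fingers":1,"xyz":[-347,-161,130],"roll":82.4}]'
python3 - <<'E'
from m import *
d=grab('wrist');save(d,'w2.png')
E
```

```text
time: 3.4
ee_pos: [0.4507, -0.3823, 0.2017]
ee_rot: [[0.982, 0.187, 0.0], [0.187, -0.982, -0.0], [0.0, 0.0, -1.0]]
ft_force: [0.8, 0.2, 0.5]
opening: 0.0855
grasp_force: 0.0
```

View pics/w2.png

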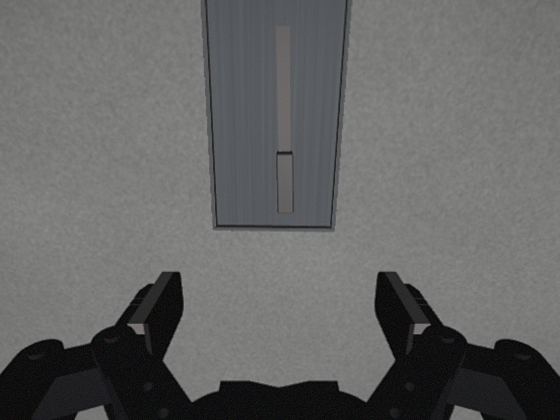

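The wrist view shows the handle's top at (277–294, 154–212), the tip at (284,26) and the tray's near inner edge at row 226.

```bash
python3 - <<'E'
from m import *
d=load('wrist')
H=onz(d,[[277.5,154],[293,154],[294,212],[277.5,212]],.028)[:,:2]; t=onz(d,[[277.5,26],[290,26]],.012)[:,:2]; 
c=H.mean(0); tip=t.mean(0); h=tip-c; print('handle',c,'tip',tip,np.linalg.norm(h),np.degrees(np.arctan2(h[1],h[0])), np.linalg.norm(H[0]-H[3]),np.linalg.norm(H[0]-H[1]))
T=onz(d,[[213,230],[335,230]],.014)[:,:2]; print(T,np.linalg.norm(T[0]-T[1]))
a=np.arctan2(*(T[0]-T[1])[::-1])-np.pi/2; u=np.array([np.cos(a),np.sin(a)]); print('tray yaw',np.degrees(a),'centre',T.mean(0)+.135*u)
s=status.get_state();R=np.array(s['ee_rot']);p=np.array(s['ee_pos'])
print('to handle tool mm',1000*R.T@(np.r_[c,.009]-p))
print(d['camera_from_world'])
E
```

```text
handle [ 0.45041607 -0.38902771] tip [ 0.58670651 -0.3608753 ] 0.13916768313733396 11.67098152361096 0.05805902504735802 0.014616027858364126
[[ 0.38280111 -0.3241977 ]
 [ 0.40702096 -0.45138846]] 0.1294762127377228
tray yaw 10.781271354700538 centre [ 0.52752807 -0.36253995]
to handle tool mm [ -1.55825353   6.33717847 192.72511007]
[[ 1.86919197e-01 -9.82375207e-01 -4.08515074e-04 -4.59592195e-01]
 [-9.30983402e-01 -1.77273448e-01  3.19130115e-01  3.19846341e-01]
 [-3.13577931e-01 -5.92712241e-02 -9.47710823e-01  4.71267967e-01]
 [ 0.00000000e+00  0.00000000e+00  0.00000000e+00  1.00000000e+00]]
```

```bash
python3 -m inch '[{"fingers":0.5,"xyz":[-1.5,6.5,40],"roll":-0.9},{"fingers":0.5,"xyz":[-1.5,6.5,80],"roll":-0.9},{"fingers":0.5,"xyz":[-1.5,6.5,120],"roll":-0.9},{"fingers":0.5,"xyz":[-1.5,6.5,150],"roll":-0.9},{"fingers":0.5,"xyz":[-1.5,6.5,175],"roll":-0.9},{"fingers":0.5,"xyz":[-1.5,6.5,185],"roll":-0.9},{"fingers":0.5,"xyz":[-1.5,6.5,190],"roll":-0.9},{"fingers":0.5,"xyz":[-1.5,6.5,194],"roll":-0.9},{"fingers":0.5,"xyz":[-1.5,6.5,194],"roll":-0.9},{"fingers":0.5,"xyz":[-1.5,6.5,194],"roll":-0.9}]'
```

```text
time: 4.7
ee_pos: [0.4501, -0.3903, 0.0079]
ee_rot: [[0.98, 0.199, 0.001], [0.199, -0.98, -0.001], [0.0, 0.001, -1.0]]
ft_force: [1.0, 0.3, -0.1]
opening: 0.0429
grasp_force: 0.0
```

```bash
python3 -m inch '[{"fingers":0,"xyz":[0,0,0],"roll":0},{"fingers":0,"xyz":[0,0,0],"roll":0},{"fingers":0,"xyz":[0,0,0],"roll":0},{"fingers":0,"xyz":[0,0,0],"roll":0},{"fingers":0,"xyz":[0,0,0],"roll":0},{"fingers":0,"xyz":[0,0,0],"roll":0}]' 60; python3 -m inch '[{"fingers":0,"xyz":[0,0,-10],"roll":0},{"fingers":0,"xyz":[0,0,-40],"roll":0},{"fingers":0,"xyz":[0,0,-80],"roll":0},{"fingers":0,"xyz":[0,0,-110],"roll":0},{"fingers":0,"xyz":[0,0,-110],"roll":0},{"fingers":0,"xyz":[0,0,-110],"roll":0}]'
python3 - <<'E'
from m import *
d=grab('wrist');save(d,'w3.png')
print(status.get_state()['ee_pos'],status.get_state()['ft_force'])
E
```

```text
time: 5.45
ee_pos: [0.45, -0.3902, 0.0078]
ee_rot: [[0.98, 0.199, 0.0], [0.199, -0.98, -0.0], [0.0, 0.001, -1.0]]
ft_force: [-0.9, 1.2, 5.9]
opening: 0.0146
grasp_force: 59.2
time: 6.2
ee_pos: [0.4496, -0.3899, 0.1172]
ee_rot: [[0.98, 0.199, -0.0], [0.199, -0.98, 0.0], [-0.0, -0.0, -1.0]]
ft_force: [0.4, 0.6, -1.0]
opening: 0.0149
grasp_force: 58.5
[ 0.44937286 -0.38963539  0.116665  ] [-0.56220583  0.14357352 -1.53484479]
```

View pics/w3.png

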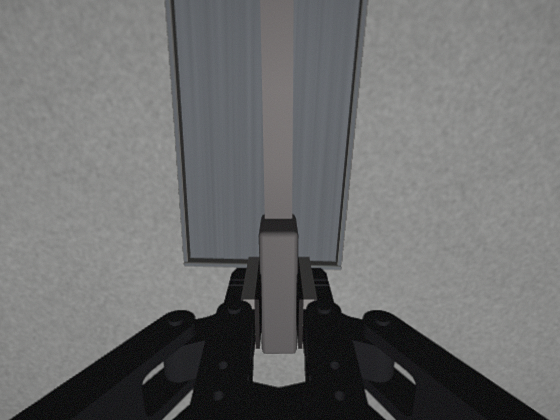

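The stick is gripped straight: the handle's column is about 279 and the blade runs along columns 262–294. Next I'll move to behind the cassette, staying high.

```bash
python3 -m inch '[{"fingers":0,"xyz":[20,-19,0],"roll":-8},{"fingers":0,"xyz":[40,-38,0],"roll":-16},{"fingers":0,"xyz":[60,-58,0],"roll":-24},{"fingers":0,"xyz":[80,-77,0],"roll":-32},{"fingers":0,"xyz":[100,-97,0],"roll":-40},{"fingers":0,"xyz":[120,-116,0],"roll":-48},{"fingers":0,"xyz":[140,-136,0],"roll":-56},{"fingers":0,"xyz":[160,-155,0],"roll":-64},{"fingers":0,"xyz":[180,-175,0],"roll":-72},{"fingers":0,"xyz":[199,-194,0],"roll":-80.4},{"fingers":0,"xyz":[199,-194,40],"roll":-80.4},{"fingers":0,"xyz":[199,-194,70],"roll":-80.4},{"fingers":0,"xyz":[199,-194,80],"roll":-80.4},{"fingers":0,"xyz":[199,-194,80],"roll":-80.4},{"fingers":0,"xyz":[199,-194,80],"roll":-80.4}]'
python3 - <<'E'
from m import *
ds=[grab(n) for n in('wrist','scene')];save(ds[0],'w4.png')
f=ds[1]['frame'][140:260,170:330,::-1];a=cv2.resize(f,None,fx=3,fy=3,interpolation=cv2.INTER_CUBIC)
b=ds[0]['frame'][0:400,130:430,::-1]
c=np.zeros((400,800,3),np.uint8);c[:360,:480]=a;c[:400,490:790]=b;cv2.imwrite('pics/mix2.png',cv2.convertScaleAbs(c,alpha=1.4))
E
```

```text
time: 8.12
ee_pos: [0.6067, -0.1606, 0.0382]
ee_rot: [[-0.033, 0.999, 0.001], [0.999, 0.033, -0.0], [-0.0, 0.001, -1.0]]
ft_force: [-0.4, -0.2, -0.1]
opening: 0.0147
grasp_force: 58.5
```

View pics/mix2.png

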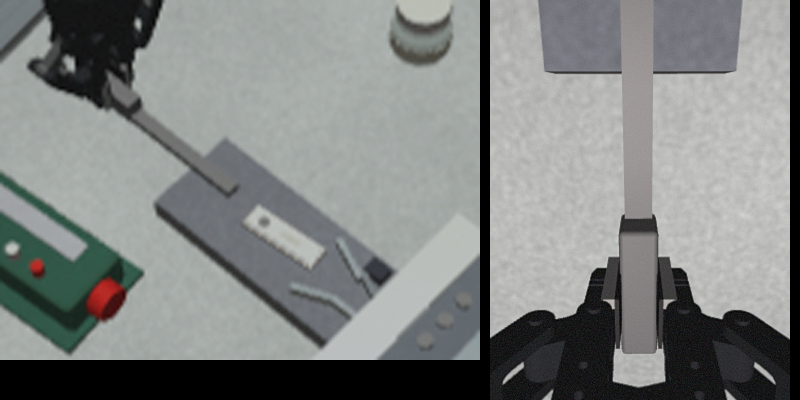

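The scene crop shows the tip behind the cassette and above the apron. In the wrist crop, the apron's end spans columns 545–738 and the blade spans 620–652. I'll check the lateral alignment.

```bash
python3 - <<'E'
from m import *
d=load('wrist');s=status.get_state();p=np.array(s['ee_pos']);R=np.array(s['ee_rot']);o=-360
A=onz(d,[[545+o,71],[738+o,71]],.022); B=onz(d,[[620.5+o,71],[652+o,71]],.0465); B2=onz(d,[[621.5+o,10],[652+o,10]],.0465); H=onz(d,[[620+o,240],[657+o,240]],.0625)
for q in(A,B,B2,H): print(q.mean(0).round(4), (1000*(q.mean(0)-p)@R).round(1), np.linalg.norm(q[0]-q[1]).round(4))
E
```

```text
[ 0.6051 -0.0693  0.022 ] [91.3  1.3 16.3] 0.0845
[ 0.6029 -0.0707  0.0465] [89.9 -0.9 -8.2] 0.0117
[ 0.6025 -0.0509  0.0465] [109.7  -0.7  -8.2] 0.0107
[ 0.6058 -0.1318  0.0625] [ 28.8  -0.  -24.1] 0.0142
```

```bash
python3 -m inch '[{"fingers":0,"xyz":[0,2,5],"roll":0},{"fingers":0,"xyz":[0,2,9],"roll":0},{"fingers":0,"xyz":[0,2,10],"roll":0},{"fingers":0,"xyz":[0,2,11],"roll":0},{"fingers":0,"xyz":[0,2,11],"roll":0},{"fingers":0,"xyz":[0,2,11],"roll":0}]'
python3 - <<'E'
from m import *
d=grab('scene');f=d['frame'][170:260,210:310,::-1];a=cv2.resize(f,None,fx=6,fy=6,interpolation=cv2.INTER_CUBIC);cv2.imwrite('pics/s5.png',cv2.convertScaleAbs(a,alpha=1.4))
E
```

```text
time: 8.98
ee_pos: [0.6082, -0.1602, 0.0264]
ee_rot: [[-0.033, 0.999, 0.0], [0.999, 0.033, -0.0], [-0.0, 0.0, -1.0]]
ft_force: [-0.3, -0.3, -0.3]
opening: 0.0148
grasp_force: 58.5
```

View pics/s5.png

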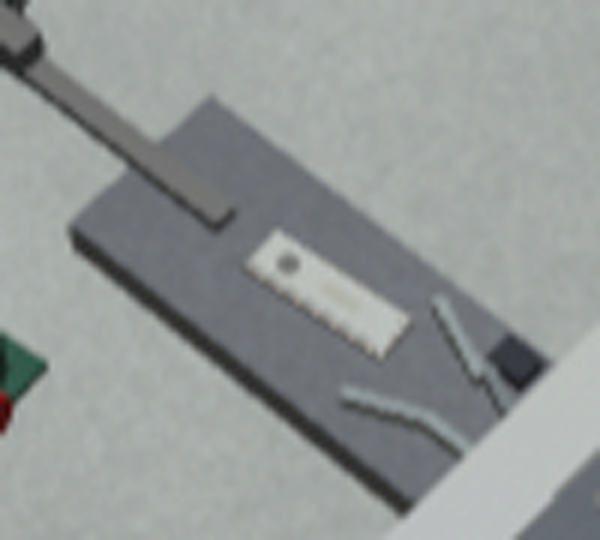

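```bash
python3 -m inch '[{"fingers":0,"xyz":[4,0,0],"roll":0},{"fingers":0,"xyz":[8,0,0],"roll":0},{"fingers":0,"xyz":[11,0,0],"roll":0},{"fingers":0,"xyz":[13,0,0],"roll":0},{"fingers":0,"xyz":[15,0,0],"roll":0},{"fingers":0,"xyz":[17,0,0],"roll":0},{"fingers":0,"xyz":[19,0,0],"roll":0},{"fingers":0,"xyz":[21,0,0],"roll":0},{"fingers":0,"xyz":[23,0,0],"roll":0},{"fingers":0,"xyz":[25,0,0],"roll":0},{"fingers":0,"xyz":[27,0,0],"roll":0},{"fingers":0,"xyz":[29,0,0],"roll":0},{"fingers":0,"xyz":[31,0,0],"roll":0},{"fingers":0,"xyz":[33,0,0],"roll":0},{"fingers":0,"xyz":[35,0,0],"roll":0},{"fingers":0,"xyz":[37,0,0],"roll":0},{"fingers":0,"xyz":[39,0,0],"roll":0},{"fingers":0,"xyz":[41,0,0],"roll":0},{"fingers":0,"xyz":[43,0,0],"roll":0}]'
python3 -m inch '[{"fingers":0,"xyz":[2,0,0],"roll":0},{"fingers":0,"xyz":[4,0,0],"roll":0},{"fingers":0,"xyz":[6,0,0],"roll":0},{"fingers":0,"xyz":[8,0,0],"roll":0},{"fingers":0,"xyz":[10,0,0],"roll":0}]'
python3 - <<'E'
from m import *
d=grab('scene');f=d['frame'][170:260,210:310,::-1];a=cv2.resize(f,None,fx=6,fy=6,interpolation=cv2.INTER_CUBIC);cv2.imwrite('pics/s6.png',cv2.convertScaleAbs(a,alpha=1.4))
E
```

```text
time: 11.4
ee_pos: [0.6067, -0.1171, 0.0263]
ee_rot: [[-0.033, 0.999, 0.0], [0.999, 0.033, -0.0], [-0.0, 0.0, -1.0]]
ft_force: [0.4, 0.0, -0.8]
opening: 0.0147
grasp_force: 58.5
time: 12.02
ee_pos: [0.6064, -0.1071, 0.0263]
ee_rot: [[-0.033, 0.999, -0.0], [0.999, 0.033, -0.0], [-0.0, -0.0, -1.0]]
ft_force: [-0.1, 0.2, -1.2]
opening: 0.0147
grasp_force: 58.5
```

View pics/s6.png

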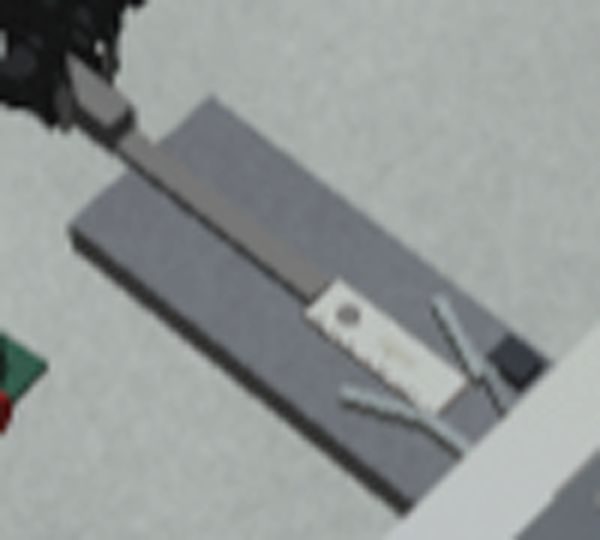

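The cassette has straightened and its nose, at about (440,395), is at the end of the flares. I've now viewed 11 pictures, one over the limit of 10, so I'll view no more and work from force and position numbers only.

```bash
python3 -m inch '[{"fingers":0,"xyz":[1,0,0],"roll":0},{"fingers":0,"xyz":[2,0,0],"roll":0},{"fingers":0,"xyz":[3,0,0],"roll":0},{"fingers":0,"xyz":[4,0,0],"roll":0},{"fingers":0,"xyz":[5,0,0],"roll":0},{"fingers":0,"xyz":[6,0,0],"roll":0}]' ; python3 -m inch '[{"fingers":0,"xyz":[1,0,0],"roll":0},{"fingers":0,"xyz":[2,0,0],"roll":0},{"fingers":0,"xyz":[3,0,0],"roll":0},{"fingers":0,"xyz":[4,0,0],"roll":0},{"fingers":0,"xyz":[5,0,0],"roll":0},{"fingers":0,"xyz":[6,0,0],"roll":0}]'
```

```text
time: 12.82
ee_pos: [0.6062, -0.1012, 0.0263]
ee_rot: [[-0.033, 0.999, -0.0], [0.999, 0.033, -0.0], [-0.0, -0.0, -1.0]]
ft_force: [-0.3, -0.6, -0.6]
opening: 0.0144
grasp_force: 58.5
time: 13.58
ee_pos: [0.606, -0.0952, 0.0263]
ee_rot: [[-0.033, 0.999, -0.0], [0.999, 0.033, -0.0], [-0.0, -0.0, -1.0]]
ft_force: [-0.3, -0.3, -0.3]
opening: 0.0149
grasp_force: 58.5
```

```bash
for i in 1; do python3 -m inch '[{"fingers":0,"xyz":[1,0,0],"roll":0},{"fingers":0,"xyz":[2,0,0],"roll":0},{"fingers":0,"xyz":[3,0,0],"roll":0},{"fingers":0,"xyz":[4,0,0],"roll":0},{"fingers":0,"xyz":[5,0,0],"roll":0}]' ; python3 -m inch '[{"fingers":0,"xyz":[1,0,0],"roll":0},{"fingers":0,"xyz":[2,0,0],"roll":0},{"fingers":0,"xyz":[3,0,0],"roll":0},{"fingers":0,"xyz":[4,0,0],"roll":0},{"fingers":0,"xyz":[5,0,0],"roll":0}]';  python3 -m inch '[{"fingers":0,"xyz":[1,0,0],"roll":0},{"fingers":0,"xyz":[2,0,0],"roll":0},{"fingers":0,"xyz":[3,0,0],"roll":0},{"fingers":0,"xyz":[4,0,0],"roll":0},{"fingers":0,"xyz":[5,0,0],"roll":0}]'; done | grep -E "time|ee_pos|ft"
```

```text
time: 14.2
ee_pos: [0.6059, -0.0904, 0.0263]
ft_force: [1.0, -3.9, -0.8]
time: 14.82
ee_pos: [0.6056, -0.0851, 0.0263]
ft_force: [1.7, -3.0, -0.4]
time: 15.45
ee_pos: [0.6055, -0.0802, 0.0263]
ft_force: [1.2, -3.3, -1.0]
```

```bash
(python3 -m inch '[{"fingers":0,"xyz":[1,0,0],"roll":0},{"fingers":0,"xyz":[2,0,0],"roll":0},{"fingers":0,"xyz":[3,0,0],"roll":0},{"fingers":0,"xyz":[4,0,0],"roll":0},{"fingers":0,"xyz":[5,0,0],"roll":0},{"fingers":0,"xyz":[7,0,0],"roll":0},{"fingers":0,"xyz":[9,0,0],"roll":0},{"fingers":0,"xyz":[11,0,0],"roll":0},{"fingers":0,"xyz":[13,0,0],"roll":0},{"fingers":0,"xyz":[15,0,0],"roll":0}]'; python3 -m inch '[{"fingers":0,"xyz":[2,0,0],"roll":0},{"fingers":0,"xyz":[4,0,0],"roll":0},{"fingers":0,"xyz":[6,0,0],"roll":0},{"fingers":0,"xyz":[8,0,0],"roll":0},{"fingers":0,"xyz":[10,0,0],"roll":0},{"fingers":0,"xyz":[12,0,0],"roll":0},{"fingers":0,"xyz":[14,0,0],"roll":0},{"fingers":0,"xyz":[16,0,0],"roll":0},{"fingers":0,"xyz":[18,0,0],"roll":0},{"fingers":0,"xyz":[20,0,0],"roll":0}]') | grep -E "time|ee_pos|ft"
```

```text
time: 16.7
ee_pos: [0.605, -0.0651, 0.0263]
ft_force: [1.1, -2.7, -0.5]
time: 17.95
ee_pos: [0.6043, -0.0451, 0.0263]
ft_force: [0.5, -2.2, -0.8]
```

```bash
(python3 -m inch '[{"fingers":0,"xyz":[2,0,0],"roll":0},{"fingers":0,"xyz":[4,0,0],"roll":0},{"fingers":0,"xyz":[6,0,0],"roll":0},{"fingers":0,"xyz":[8,0,0],"roll":0},{"fingers":0,"xyz":[10,0,0],"roll":0},{"fingers":0,"xyz":[12,0,0],"roll":0},{"fingers":0,"xyz":[14,0,0],"roll":0},{"fingers":0,"xyz":[16,0,0],"roll":0},{"fingers":0,"xyz":[17,0,0],"roll":0},{"fingers":0,"xyz":[18,0,0],"roll":0}]'; python3 -m inch '[{"fingers":0,"xyz":[0.7,0,0],"roll":0},{"fingers":0,"xyz":[1.4,0,0],"roll":0},{"fingers":0,"xyz":[2.1,0,0],"roll":0},{"fingers":0,"xyz":[2.8,0,0],"roll":0},{"fingers":0,"xyz":[3.5,0,0],"roll":0}]') | grep -E "time|ee_pos|ft"
```

```text
time: 19.2
ee_pos: [0.6037, -0.0272, 0.0263]
ft_force: [1.9, -3.2, -0.4]
time: 19.82
ee_pos: [0.6036, -0.0237, 0.0263]
ft_force: [2.1, -2.5, -1.2]
```

```bash
python3 -m inch '[{"fingers":0,"xyz":[0.5,0,0],"roll":0},{"fingers":0,"xyz":[1,0,0],"roll":0},{"fingers":0,"xyz":[1.5,0,0],"roll":0},{"fingers":0,"xyz":[2,0,0],"roll":0}]' | grep -E "time|ee_pos|ft"
```

```text
time: 20.32
ee_pos: [0.6035, -0.0217, 0.0263]
ft_force: [1.1, -2.3, -0.6]
```

```bash
(python3 -m inch '[{"fingers":0,"xyz":[0.5,0,0],"roll":0},{"fingers":0,"xyz":[1,0,0],"roll":0},{"fingers":0,"xyz":[1.5,0,0],"roll":0},{"fingers":0,"xyz":[2,0,0],"roll":0}]';python3 -m inch '[{"fingers":0,"xyz":[0.5,0,0],"roll":0},{"fingers":0,"xyz":[1,0,0],"roll":0},{"fingers":0,"xyz":[1.5,0,0],"roll":0}]') | grep -E "time|ee_pos|ft"
```

```text
time: 20.82
ee_pos: [0.6035, -0.0198, 0.0263]
ft_force: [1.4, -2.1, 0.0]
time: 21.2
ee_pos: [0.6034, -0.0182, 0.0263]
ft_force: [0.8, -3.1, 0.2]
```

```bash
(python3 -m inch '[{"fingers":0,"xyz":[0.5,0,0],"roll":0},{"fingers":0,"xyz":[1,0,0],"roll":0}]') | grep -E "time|ee_pos|ft"
```

```text
time: 21.45
ee_pos: [0.6034, -0.0172, 0.0263]
ft_force: [-0.3, 0.3, -0.9]
```

```bash
(python3 -m inch '[{"fingers":0,"xyz":[0.5,0,0],"roll":0},{"fingers":0,"xyz":[1,0,0],"roll":0}]') | grep -E "time|ee_pos|ft"
```

```text
time: 21.7
ee_pos: [0.6031, -0.0161, 0.0262]
ft_force: [0.2, 0.6, -0.9]
```

```bash
(python3 -m inch '[{"fingers":0,"xyz":[0.3,0,0],"roll":0},{"fingers":0,"xyz":[0.6,0,0],"roll":0},{"fingers":0,"xyz":[0.9,0,0],"roll":0}]') | grep -E "time|ee_pos|ft"
```

```text
time: 22.08
ee_pos: [0.6033, -0.0154, 0.0263]
ft_force: [0.3, -0.5, -0.6]
```

```bash
(python3 -m inch '[{"fingers":0,"xyz":[0.2,0,0],"roll":0},{"fingers":0,"xyz":[0.4,0,0],"roll":0}]') | grep -E "time|ee_pos|ft"
```

```text
time: 22.32
ee_pos: [0.6033, -0.015, 0.0263]
ft_force: [1.2, -0.0, -0.5]
```

```bash
(python3 -m inch '[{"fingers":0,"xyz":[0.2,0,0],"roll":0},{"fingers":0,"xyz":[0.4,0,0],"roll":0}]') | grep -E "time|ee_pos|ft"
```

```text
time: 22.58
ee_pos: [0.6033, -0.0146, 0.0263]
ft_force: [0.2, -1.1, 0.1]
```

```bash
(python3 -m inch '[{"fingers":0,"xyz":[0.2,0,0],"roll":0},{"fingers":0,"xyz":[0.4,0,0],"roll":0}]') | grep -E "time|ee_pos|ft"
```

```text
time: 22.82
ee_pos: [0.6033, -0.0142, 0.0263]
ft_force: [-0.4, -0.1, -0.5]
```

```bash
(python3 -m inch '[{"fingers":0,"xyz":[0.15,0,0],"roll":0},{"fingers":0,"xyz":[0.3,0,0],"roll":0}]') | grep -E "time|ee_pos|ft"
```

```text
time: 23.08
ee_pos: [0.6033, -0.0139, 0.0263]
ft_force: [0.2, -0.1, -0.7]
```

```bash
(python3 -m inch '[{"fingers":0,"xyz":[0.2,0,0],"roll":0},{"fingers":0,"xyz":[0.4,0,0],"roll":0}]') | grep -E "time|ee_pos|ft"
```

```text
time: 23.32
ee_pos: [0.6033, -0.0136, 0.0263]
ft_force: [-0.8, -2.0, -1.3]
```

```bash
(python3 -m inch '[{"fingers":0,"xyz":[0.2,0,0],"roll":0},{"fingers":0,"xyz":[0.4,0,0],"roll":0}]') | grep -E "time|ee_pos|ft"
```

```text
time: 23.58
ee_pos: [0.6034, -0.0135, 0.0264]
ft_force: [0.2, -7.6, 0.7]
```

```bash
(python3 -m inch '[{"fingers":0,"xyz":[0.2,0,0],"roll":0},{"fingers":0,"xyz":[0.4,0,0],"roll":0}]') | grep -E "time|ee_pos|ft"
```

```text
time: 23.82
ee_pos: [0.6035, -0.0134, 0.0264]
ft_force: [0.6, -10.9, 0.3]
```

The stop is felt at about 10 N. I'll hold there.

```bash
(python3 -m inch '[{"fingers":0,"xyz":[0,0,0],"roll":0},{"fingers":0,"xyz":[0,0,0],"roll":0}]';python3 -m inch '[{"fingers":0,"xyz":[0,0,0],"roll":0},{"fingers":0,"xyz":[0,0,0],"roll":0},{"fingers":0,"xyz":[0,0,0],"roll":0},{"fingers":0,"xyz":[0,0,0],"roll":0},{"fingers":0,"xyz":[0,0,0],"roll":0}]';python3 -m inch '[{"fingers":0,"xyz":[0,0,0],"roll":0},{"fingers":0,"xyz":[0,0,0],"roll":0},{"fingers":0,"xyz":[0,0,0],"roll":0},{"fingers":0,"xyz":[0,0,0],"roll":0},{"fingers":0,"xyz":[0,0,0],"roll":0}]') | grep -E "time|ee_pos|ft"
```

```text
time: 24.08
ee_pos: [0.6034, -0.0134, 0.0264]
ft_force: [-0.4, -8.8, 0.2]
time: 24.7
ee_pos: [0.6034, -0.0134, 0.0264]
ft_force: [-1.2, -10.8, 0.2]
time: 25.32
ee_pos: [0.6034, -0.0134, 0.0264]
ft_force: [-0.4, -9.2, 0.0]
```

```bash
python3 -m inch '[{"fingers":0,"xyz":[-1,0,0],"roll":0},{"fingers":0,"xyz":[-4,0,0],"roll":0},{"fingers":0,"xyz":[-12,0,0],"roll":0},{"fingers":0,"xyz":[-30,0,0],"roll":0},{"fingers":0,"xyz":[-55,0,0],"roll":0},{"fingers":0,"xyz":[-80,0,0],"roll":0},{"fingers":0,"xyz":[-105,0,0],"roll":0},{"fingers":0,"xyz":[-130,0,0],"roll":0},{"fingers":0,"xyz":[-147,0,0],"roll":0},{"fingers":0,"xyz":[-147,0,-10],"roll":0},{"fingers":0,"xyz":[-147,0,-40],"roll":0},{"fingers":0,"xyz":[-147,0,-70],"roll":0},{"fingers":0,"xyz":[-147,0,-91],"roll":0},{"fingers":0,"xyz":[-147,0,-91],"roll":0},{"fingers":0,"xyz":[-147,0,-91],"roll":0}]'
python3 - <<'E'
from m import *
s=status.get_state();R=np.array(s['ee_rot']);p=np.array(s['ee_pos'])
print(1000*R.T@(np.array([.450,-.390,p[2]])-p), np.degrees(np.arctan2(R[1,0],R[0,0]))-11.5)
E
```

```text
time: 27.2
ee_pos: [0.6078, -0.1591, 0.1169]
ee_rot: [[-0.033, 0.999, -0.001], [0.999, 0.033, 0.0], [0.0, -0.001, -1.0]]
ft_force: [-0.3, 0.7, -1.1]
opening: 0.0146
grasp_force: 58.5
[-2.25448990e+02 -1.65394170e+02  3.18113544e-02] 80.41844167975843
```

```bash
python3 -m inch '[{"fingers":0,"xyz":[-22,-16,0],"roll":8},{"fingers":0,"xyz":[-45,-33,0],"roll":16},{"fingers":0,"xyz":[-67,-50,0],"roll":24},{"fingers":0,"xyz":[-90,-66,0],"roll":32},{"fingers":0,"xyz":[-112,-83,0],"roll":40},{"fingers":0,"xyz":[-135,-99,0],"roll":48},{"fingers":0,"xyz":[-157,-116,0],"roll":56},{"fingers":0,"xyz":[-180,-132,0],"roll":64},{"fingers":0,"xyz":[-202,-149,0],"roll":72},{"fingers":0,"xyz":[-225.5,-165.5,0],"roll":80.4},{"fingers":0,"xyz":[-225.5,-165.5,0],"roll":80.4},{"fingers":0,"xyz":[-225.5,-165.5,40],"roll":80.4},{"fingers":0,"xyz":[-225.5,-165.5,75],"roll":80.4},{"fingers":0,"xyz":[-225.5,-165.5,95],"roll":80.4},{"fingers":0,"xyz":[-225.5,-165.5,102],"roll":80.4},{"fingers":0,"xyz":[-225.5,-165.5,105],"roll":80.4},{"fingers":0,"xyz":[-225.5,-165.5,107],"roll":80.4},{"fingers":0,"xyz":[-225.5,-165.5,108],"roll":80.4},{"fingers":0,"xyz":[-225.5,-165.5,108],"roll":80.4},{"fingers":0,"xyz":[-225.5,-165.5,108],"roll":80.4}]'
```

```text
time: 29.7
ee_pos: [0.4503, -0.3906, 0.0096]
ee_rot: [[0.98, 0.199, 0.0], [0.199, -0.98, -0.0], [0.0, 0.0, -1.0]]
ft_force: [0.4, -0.6, -0.1]
opening: 0.0146
grasp_force: 58.5
```

```bash
python3 -m inch '[{"fingers":0,"xyz":[0,0,0.7],"roll":0},{"fingers":0,"xyz":[0,0,1.3],"roll":0},{"fingers":0,"xyz":[0,0,1.3],"roll":0}]'; python3 -m inch '[{"fingers":0.4,"xyz":[0,0,0],"roll":0},{"fingers":0.4,"xyz":[0,0,0],"roll":0},{"fingers":0.4,"xyz":[0,0,0],"roll":0},{"fingers":0.4,"xyz":[0,0,0],"roll":0},{"fingers":0.4,"xyz":[0,0,0],"roll":0},{"fingers":0.4,"xyz":[0,0,-10],"roll":0},{"fingers":0.4,"xyz":[0,0,-30],"roll":0},{"fingers":0.4,"xyz":[0,0,-70],"roll":0},{"fingers":0.4,"xyz":[0,0,-120],"roll":0},{"fingers":0.4,"xyz":[0,0,-170],"roll":0},{"fingers":0.4,"xyz":[0,0,-193],"roll":0},{"fingers":0.4,"xyz":[0,0,-193],"roll":0},{"fingers":0.4,"xyz":[0,0,-193],"roll":0}]'
python3 - <<'E'
from m import *
d=grab('wrist'); save(d,'w9.png'); f=d['frame'].astype(int)
# stick: warmer (r-b) than the blue-grey tray
m=((f[:,:,0]-f[:,:,2]>-2)*255).astype(np.uint8); m[:, :222]=0;m[:,325:]=0;m[222:]=0
m=cv2.morphologyEx(cv2.medianBlur(m,5),cv2.MORPH_OPEN,np.ones((3,3)))
for c in cv2.findContours(m,cv2.RETR_EXTERNAL,cv2.CHAIN_APPROX_NONE)[0]:
    if cv2.contourArea(c)>200: print(cv2.boundingRect(c),cv2.minAreaRect(c))
# cassette in lane? bright white pixels on apron in top view
d=grab('top'); w=warp(d,.029,.57,.63,-.04,.125,2000); np.set_printoptions(linewidth=200)
g=w.min(2); print('bright px/col rows by y', [(round(.125-j/2000,3),int((g[40:-30,j]>165).sum())) for j in range(0,330,15)])
E
```

```text
time: 30.08
ee_pos: [0.4501, -0.3904, 0.0079]
ee_rot: [[0.98, 0.199, -0.0], [0.199, -0.98, 0.0], [-0.0, -0.0, -1.0]]
ft_force: [0.2, 0.8, -0.2]
opening: 0.0146
grasp_force: 58.5
time: 31.7
ee_pos: [0.4498, -0.3901, 0.2006]
ee_rot: [[0.98, 0.199, -0.001], [0.199, -0.98, 0.0], [-0.0, -0.001, -1.0]]
ft_force: [0.5, -0.2, -0.6]
opening: 0.0347
grasp_force: 0.0
(271, 22, 17, 189) ((279.0, 116.0), (188.0, 16.0), 90.0)
bright px/col rows by y [(0.125, 0), (0.117, 0), (0.11, 0), (0.103, 0), (0.095, 0), (0.087, 0), (0.08, 0), (0.073, 0), (0.065, 0), (0.057, 0), (0.05, 0), (0.042, 0), (0.035, 0), (0.027, 0), (0.02, 0), (0.012, 0), (0.005, 0), (-0.003, 0), (-0.01, 0), (-0.017, 0), (-0.025, 0), (-0.033, 0)]
```

The stick's outline matches where it lay at the start (rows 22–211), and the lane outside the bay is empty, so I'll hand in.

```bash
python3 -c "
from cell import robot
print(robot.sign_off())"
```

```text
the job is handed in; nothing more can be done
None
```

The cassette went past the catch and was held against the stop at about 10 N for 1.5 s, the stick is back in its tray, and the job was handed in at about 32 s (no verdict was returned); I viewed 11 pictures, one over the limit of 10.

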